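# Turn the blank cover over on the assembly riser

## Robot

A 6-joint arm with a two-finger parallel gripper is mounted at the origin on the work surface. World frame = base frame: x ahead of the robot, y to its left, z up, the work surface at z = 0. Lengths are in m, angles in degrees, forces in N, time in s.
With the tool pointing down it reaches from about 0.4 to 0.825 m from the base axis. Payload 7 kg.
Tool frame: the origin (TCP) lies between the finger pads; the fingertips stand 14 mm ahead of it and the grasp point (between the pads) lies 5 mm behind it; z points along the fingers, y is the line along which they close (so a half turn about z gives the same grasp; the last joint's range is limited). The gripper opens to 88 mm and grips with 3 to 60 N. Pads are 19 mm wide; open, the fingers measure 130 mm over their backs; the gripper's body (78 mm by 193 mm) begins 47 mm behind the grasp point.
Start: joints at [-48.868, 20.546, 0.682, 0, -70.136, -16.507], TCP at [0.281, -0.614, 0.241] pointing down, gripper open.
Joint ranges: [-176.03, 176.03], [-82.01, 121.73], [-58.28, 71.71], [-173.87, 95.51], [-174.79, -0.11], [-173.66, 173.66]. Speed limits (degrees/s): [136.94, 136.94, 172.46, 180, 180, 180].

## Interface

Orientations are given as [roll, pitch, yaw] about the fixed x, y, z axes, in that order (R = Rz(yaw) Ry(pitch) Rx(roll)).
In Python, from plant import status, cams, job gives the robot as it stands. The module is installed in compiled form; this text tells all that it offers.
- The arm moves only by the tool step_arm, never from a script. Its arguments are lists of equal length, an entry for each row: "xyz": the shift along the tool's x, y, z each as a share of 20 cm, from -1 to 1, a list of three; "yaw": the turn about the tool's z as a share of 360 degrees, from -1 to 1; "claw": the closure, from -1 (fully open) to 1 (shut). A call has 1 to 20 rows; each row is the pose to reach, as a shift and turn from the pose commanded when the call began, along the tool's axes at that moment, turning the shorter way round; what a row does not reach only later rows make up. A row lasts 1/12 s, in which the tool goes at most 41.7 mm and 7.16 degrees, less where a joint would pass 70% of its speed; a pose out of reach is approached as far as the arm can. A call with a number of a shift or a turn outside -1 to 1 is refused whole. A call with a gripper value outside its range is refused whole. The fingers move at their own pace and stop on an object; "grip_force" is the grip in N (left out, the last holds). Time passes only in rows, so rows that repeat a pose let the fingers close. It gives the time, the measured TCP pose, the force, the opening and the grip force at its end, in the units of the state.
- status.get_state(): the state, without advancing time (a new reading comes with each control period).
- cams.capture(name): name is "side" or "top"; returns (picture, depth): 400x640x3 uint8, blue, green, red; 400x640 float32, m along the optical axis (not along the pixel's ray), 0 where there is no reading.
- cams.calibration(name): a dict with "mtx" (3x3 intrinsics, pixels), "camera_from_world" (4x4, takes a point from world to camera coordinates). Camera axes: x right, y down, z forward; pixel columns grow to the right and rows downward; lengths in m; the calibration is good to about 2 mm. A picture is of the moment at which its call begins. calibration takes no time and is no camera call.
- job.close_job(): hands the job in; it is judged then, once.
The state is a dict: "time_s": time; "joints": joint angles; "qd": joint speeds; "joint_torque": joint torques, N m; "tcp_pos": TCP position; "eef_rot": TCP orientation; "contact_force": force on the tool from outside, world axes, zero at the start; "moment": the same for the moment, N m; "gripper_width": finger opening in m; "gripper_force": force on a finger pad.
Only numpy, scipy, OpenCV 4.12 (cv2) and the standard library are available. Lean on these libraries where they do the work, as an engineer would, in place of code of your own. Each camera call takes 0.05 s, during which the arm holds its last target. There are 200 camera calls.

## Task

Three aluminium covers lie with their ribs up on the felt-topped riser. Take the blank one, without an opening: push it a few centimetres out over the riser's front edge (the edge towards the robot) so that you can get under it, then turn it over so that it lies flat on the riser again with its smooth side up. Leave the other two covers where they are.

Things in the scene. Friction and masses are not known exactly. Their poses are not given: they have to be found in the camera images.
- riser_edge (a point): Middle of the riser's front top edge, on the felt. The riser is a fixed wooden platform 270 deep, 440 wide, its flat deck 80 mm above the table. x: level, from the edge across the deck, away from the robot; y: along the edge, left; z up. The deck board is 22 mm thick with free space below for 150 mm behind the edge (except 20 mm side walls at the ends). The table in front is clear.
- blank_cover: Loose stiff aluminium plate, 100 (x) by 70 (y) by 3 mm, no opening, 90 g. Origin: centre of its smooth face, on the felt at the start; z points to the ribbed face. Ribs 5 high, 5 wide run along y, flush with both x ends; turned over it rests on them. Its -x end starts 10 to 35 mm behind the riser's front edge. It grips the felt: lifted from below at the front it tips up about its rear end.
- window_cover: Bystander: same size and ribs, but with a rectangular opening 50 by 36 mm in the middle. Origin: centre of its underside. Lies beside the blank cover or one further along the edge.
- round_cover: Bystander: same size and ribs, but with a round hole of 36 mm in the middle. Origin: centre of its underside. Lies beside the blank cover or one further along the edge.

How it is judged:
By the outcome, as a careful person would: the job done as asked, in the order asked, and still so for the second after the job is handed in, with the robot touching nothing.
It also fails if it takes over 51 s, if anything falls off the work surface, if the arm or the gripper's body presses on something with over 40 N, if the wrist force passes 120 N, or if a joint passes its speed limit or range.

## Working session

There is one attempt and no reset: what is moved stays moved. The work goes in short steps, Python scripts to look and compute and a tool call to move; the robot and the scene stay as the last step left them, time stands still between calls to the robot, and variables do not carry over. Pictures are saved under pics/ and viewed, at most 10 in all, crops included, and the job is handed in when it is done.

Besides the shell and the picture viewer there is one more tool, called after "Emit:" in YAML: its name, and indented under it one key for each argument. step_arm: Moves the arm, as the interface text tells. Shift numbers are shares of 20 cm and turn numbers shares of 360 degrees, none past 1 either way. Its arguments: {"type":"object","properties":{"xyz":{"type":"array"},"yaw":{"type":"array"},"claw":{"type":"array"},"grip_force":{"type":"number"}},"required":["xyz","yaw","claw"]}

```bash
mkdir -p pics; python3 - <<'E'
from plant import status,cams
import cv2,numpy as np
s=status.get_state();print(s)
for n in("top","side"):
    p,d=cams.capture(n);cv2.imwrite(f"pics/{n}0.png",p);np.savez(f"{n}0.npz",p=p,d=d)
    print(n,cams.calibration(n))
E
```

```text
{'time_s': 0.0, 'joints': array([-4.88678439e+01,  2.05928881e+01,  6.32991473e-01, -2.01611934e-02,
       -7.01365830e+01, -1.65064901e+01]), 'qd': array([-0.03921153, -0.0885489 , -0.09671519,  0.0594613 , -0.02113402,
        0.00016332]), 'joint_torque': array([-1.66265281e-04, -5.82712376e+01,  2.93068832e+01,  6.99778318e+00,
        6.81131176e-03, -2.58390583e-04]), 'tcp_pos': array([ 0.28103554, -0.61318801,  0.23960021]), 'eef_rot': array([ 1.79902111e+02, -9.24333921e-03, -1.55381192e+02]), 'contact_force': array([ 0.05694052, -0.30952195,  0.50652283]), 'moment': array([ 0.00751966,  0.00422597, -0.00666277]), 'gripper_force': 0.0, 'gripper_width': 0.08734309845115856}
top {'mtx': array([[395.68554008,   0.        , 315.63322007],
       [  0.        , 395.68554008, 198.20828375],
       [  0.        ,   0.        ,   1.        ]]), 'camera_from_world': array([[ 0.01939306, -0.99909769, -0.03778511,  0.0355725 ],
       [-0.98738185, -0.01319753, -0.15780653,  0.56345534],
       [ 0.15716547,  0.04036868, -0.98674687,  0.68327993],
       [ 0.        ,  0.        ,  0.        ,  1.        ]])}
side {'mtx': array([[420.37224781,   0.        , 316.32824963],
       [  0.        , 420.37224781, 198.35382378],
       [  0.        ,   0.        ,   1.        ]]), 'camera_from_world': array([[ 0.98824913, -0.15202315, -0.01589383, -0.56800926],
       [-0.08926618, -0.48960648, -0.86736212,  0.17197303],
       [ 0.1240774 ,  0.85858864, -0.4974237 ,  0.61128261],
       [ 0.        ,  0.        ,  0.        ,  1.        ]])}
```

View pics/top0.png

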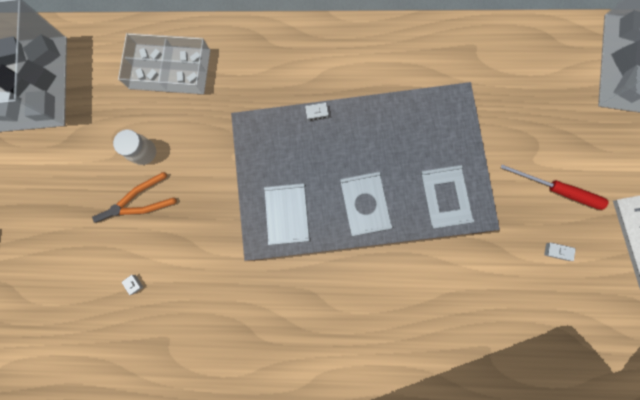

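View pics/side0.png

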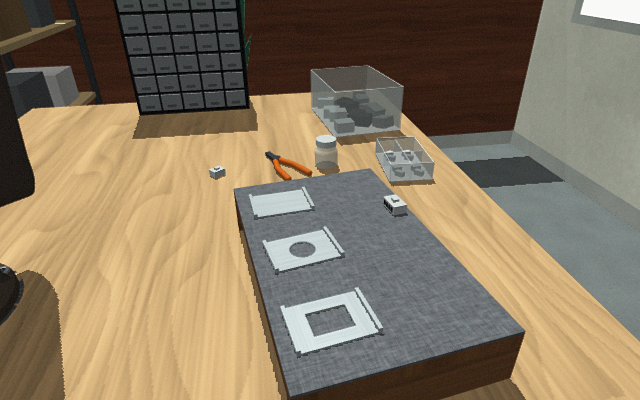

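The blank cover is the leftmost one, at top px (287,214) and side px (282,203). The round-hole cover is at top (366,204) and the window cover at top (447,197). The riser's front edge runs along top px (247,260) to (498,232).

```bash
cat > h.py <<'E'
import cv2,numpy as np
from plant import status,cams
def ray(n,uv,z):
    c=cams.calibration(n);T=c["camera_from_world"];R=T[:3,:3];t=T[:3,3]
    o=-R.T@t;d=(np.c_[np.atleast_2d(uv).astype(float),np.ones(len(np.atleast_2d(uv)))]@np.linalg.inv(c["mtx"]).T)@R
    return o+d*((z-o[2])/d[:,2])[:,None]
def proj(n,P):
    c=cams.calibration(n);T=c["camera_from_world"];q=(np.atleast_2d(P)@T[:3,:3].T+T[:3,3])@c["mtx"].T
    return q[:,:2]/q[:,2:]
def rect(n,p,win,z,thr=150):
    x0,y0,x1,y1=win;m=np.zeros(p.shape[:2],np.uint8);m[y0:y1,x0:x1]=(p[y0:y1,x0:x1].min(2)>thr)*255
    cs,_=cv2.findContours(m,cv2.RETR_EXTERNAL,cv2.CHAIN_APPROX_NONE);c=max(cs,key=cv2.contourArea)[:,0]
    w=ray(n,c,z)[:,:2];return cv2.minAreaRect((w*1000).astype(np.float32)),w
E
python3 - <<'E'
from h import *
for n,wins in(("top",[(250,175,318,250),(330,165,400,242),(415,158,480,235)]),("side",[(245,180,320,222),(255,222,350,275),(275,283,390,360)])):
    p=np.load(f"{n}0.npz")["p"]
    for w in wins:
        r,_=rect(n,p,w,.085,140);print(n,r,np.round(cv2.boxPoints(r)).tolist())
p=np.load("top0.npz")["p"]
hsv=cv2.cvtColor(p,cv2.COLOR_BGR2HSV)
m=((hsv[...,1]<70)&(hsv[...,2]<150)).astype(np.uint8)*255;m[:, :225]=0;m[:,510:]=0;m[:75]=0;m[275:]=0
cs,_=cv2.findContours(cv2.morphologyEx(m,cv2.MORPH_OPEN,np.ones((5,5))),0,1);c=max(cs,key=cv2.contourArea)[:,0]
w=ray("top",c,.08)[:,:2]*1000;r=cv2.minAreaRect(w.astype(np.float32));print("riser",r,np.round(cv2.boxPoints(r)).tolist())
E
```

```text
top ((529.2481689453125, 94.34280395507812), (101.70011901855469, 70.65267944335938), 6.336028099060059) [[475.0, 124.0], [483.0, 54.0], [584.0, 65.0], [576.0, 135.0]]
top ((549.0908813476562, -42.67677688598633), (101.15922546386719, 70.64837646484375), 11.890334129333496) [[492.0, -19.0], [507.0, -88.0], [606.0, -67.0], [591.0, 2.0]]
top ((563.521484375, -182.37677001953125), (100.83657836914062, 71.16631317138672), 9.74211311340332) [[508.0, -156.0], [520.0, -226.0], [619.0, -209.0], [607.0, -139.0]]
side ((529.6957397460938, 96.17400360107422), (101.66558074951172, 77.89347839355469), 6.277397155761719) [[475.0, 129.0], [483.0, 52.0], [584.0, 63.0], [576.0, 140.0]]
side ((550.0513305664062, -41.10992431640625), (101.5555648803711, 76.35888671875), 12.094114303588867) [[492.0, -14.0], [508.0, -89.0], [608.0, -68.0], [592.0, 7.0]]
side ((564.3947143554688, -181.47215270996094), (101.44141387939453, 75.32589721679688), 9.763761520385742) [[508.0, -153.0], [521.0, -227.0], [621.0, -210.0], [608.0, -136.0]]
riser ((610.5706176757812, -34.484375), (271.6509094238281, 440.8984680175781), 7.966742992401123) [[446.0, 165.0], [507.0, -272.0], [776.0, -234.0], [715.0, 203.0]]
```

Emit:
step_arm:
  xyz:
    - [-0.99,0.86,0]
    - [-0.99,0.86,0]
    - [-0.99,0.86,0]
    - [-0.99,0.86,0]
    - [-0.99,0.86,0]
    - [-0.99,0.86,0]
    - [-0.99,0.86,0]
    - [-0.99,0.86,0]
    - [-0.99,0.86,0]
  yaw: [0.051,0.051,0.051,0.051,0.051,0.051,0.051,0.051,0.051]
  claw: [0.32,0.32,0.32,0.32,0.32,0.32,0.32,0.32,0.32]

```text
time_s: 0.85
tcp_pos: [0.39, -0.3738, 0.2407]
eef_rot: [-180.0, 0.0, -173.6]
contact_force: [0.6, -0.8, -0.2]
gripper_width: 0.0335
gripper_force: 0.0
```

Emit:
step_arm:
  xyz:
    - [-0.9,1,0]
    - [-0.9,1,0]
    - [-0.9,1,0]
    - [-0.9,1,0]
    - [-0.9,1,0]
    - [-0.9,1,0]
    - [-0.9,1,0]
    - [-0.9,1,0]
    - [-0.9,1,0]
  yaw: [0,0,0,0,0,0,0,0,0]
  claw: [0.32,0.32,0.32,0.32,0.32,0.32,0.32,0.32,0.32]

```text
time_s: 1.6
tcp_pos: [0.547, -0.1563, 0.2397]
eef_rot: [180.0, -0.1, -173.7]
contact_force: [-0.5, 0.1, 0.3]
gripper_width: 0.0297
gripper_force: 0.0
```

Emit:
step_arm:
  xyz:
    - [-0.45,1,0]
    - [-0.45,1,0]
    - [-0.45,1,0]
    - [-0.45,1,0]
    - [-0.45,1,0]
    - [-0.45,1,0]
    - [-0.45,1,0]
    - [-0.45,1,0]
    - [-0.45,1,0]
  yaw: [0,0,0,0,0,0,0,0,0]
  claw: [0.32,0.32,0.32,0.32,0.32,0.32,0.32,0.32,0.32]

```text
time_s: 2.35
tcp_pos: [0.614, 0.0506, 0.2404]
eef_rot: [-180.0, -0.0, -173.8]
contact_force: [0.8, -0.8, 0.4]
gripper_width: 0.0297
gripper_force: 0.0
```

Emit:
step_arm:
  xyz:
    - [0,0.27,0]
    - [0,0.27,0.2]
    - [0,0.27,0.4]
    - [0,0.27,0.55]
    - [0,0.27,0.62]
    - [0,0.27,0.67]
    - [0,0.27,0.71]
    - [0,0.27,0.71]
    - [0,0.27,0.71]
  yaw: [0,0,0,0,0,0,0,0,0]
  claw: [0.32,0.32,0.32,0.32,0.32,0.32,0.32,0.32,0.32]

```text
time_s: 3.1
tcp_pos: [0.609, 0.1054, 0.0994]
eef_rot: [180.0, 0.1, -173.8]
contact_force: [0.1, -0.1, -0.0]
gripper_width: 0.0299
gripper_force: 0.0
```

Emit:
step_arm:
  xyz:
    - [0,0,0.01]
    - [0.03,0,0.01]
    - [0.06,0,0.01]
    - [0.08,0,0.01]
    - [0.1,0,0.01]
    - [0.12,0,0.01]
    - [0.14,0,0.01]
    - [0.16,0,0.01]
    - [0.18,0,0.01]
    - [0.2,0,0.01]
    - [0.22,0,0.01]
    - [0.24,0,0.01]
    - [0.26,0,0.01]
    - [0.28,0,0.01]
    - [0.3,0,0.01]
    - [0.3,0,0.01]
  yaw: [0,0,0,0,0,0,0,0,0,0,0,0,0,0,0,0]
  claw: [0.32,0.32,0.32,0.32,0.32,0.32,0.32,0.32,0.32,0.32,0.32,0.32,0.32,0.32,0.32,0.32]

```text
time_s: 4.43
tcp_pos: [0.5482, 0.0995, 0.0968]
eef_rot: [180.0, 0.0, -173.7]
contact_force: [1.1, 0.0, 1.5]
gripper_width: 0.0294
gripper_force: 0.9
```

```bash
python3 - <<'E'
from h import *
for n in("top","side"):
    p,d=cams.capture(n);np.savez(f"{n}1.npz",p=p,d=d)
    if n=="top":a=cv2.resize(p[130:330,200:440],None,fx=2,fy=2)
    else:b=cv2.resize(p[130:330,160:400],None,fx=2,fy=2)
cv2.imwrite("pics/a1.png",cv2.resize(np.hstack([a,b]),(800,333)))
E
```

```text
(no output)
```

View pics/a1.png

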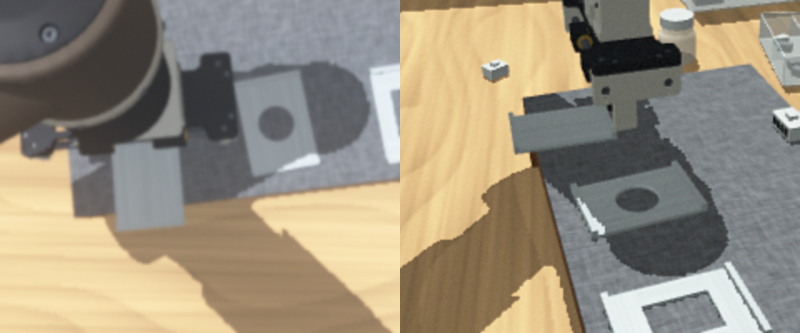

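Top view: the cover's front end is now about 20 mm over the edge, at composite (150,230) against the edge at about (150,208), and it is square to the fingers. I'll push a little further.

Emit:
step_arm:
  xyz:
    - [0.02,0,0]
    - [0.04,0,0]
    - [0.06,0,0]
    - [0.08,0,0]
    - [0.09,0,0]
    - [0.09,0,0]
    - [0.05,0,0]
    - [0,0,0]
    - [0,0,-0.2]
    - [0,0,-0.4]
    - [0,0,-0.6]
    - [0,0,-0.6]
    - [-0.3,1,-0.6]
    - [-0.3,1,-0.6]
    - [-0.3,1,-0.6]
    - [-0.3,1,-0.6]
    - [-0.3,1,-0.6]
    - [-0.3,1,-0.6]
  yaw: [0,0,0,0,0,0,0,0,0,0,0,0,0,0,0,0,0,0]
  claw: [0.32,0.32,0.32,0.32,0.32,0.32,0.32,0.32,0.32,0.32,0.32,0.32,-1,-1,-1,-1,-1,-1]

```text
time_s: 6.03
tcp_pos: [0.5884, 0.3112, 0.2151]
eef_rot: [180.0, 0.0, -173.5]
contact_force: [0.9, -0.4, 0.0]
gripper_width: 0.0643
gripper_force: 0.0
```

```bash
python3 - <<'E'
from h import *
print(status.get_state()["tcp_pos"])
for n in("top","side"):
    p,d=cams.capture(n);np.savez(f"{n}2.npz",p=p,d=d)
    if n=="top":a=cv2.resize(p[130:330,200:440],None,fx=2,fy=2)
    else:b=cv2.resize(p[130:330,160:400],None,fx=2,fy=2)
cv2.imwrite("pics/a2.png",cv2.resize(np.hstack([a,b]),(800,333)))
E
```

```text
[0.58841169 0.31119894 0.21510085]
```

View pics/a2.png

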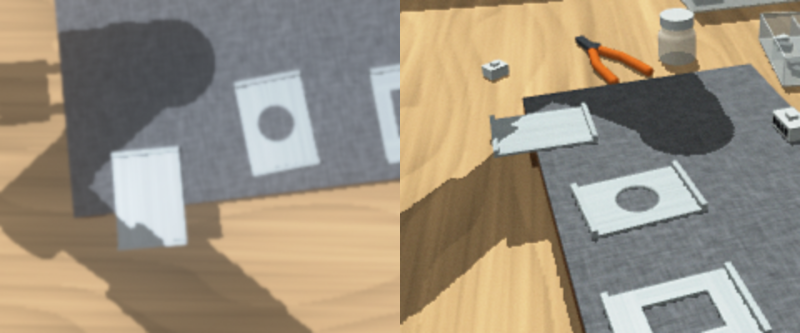

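```bash
python3 - <<'E'
from h import *
p=np.load("top2.npz")["p"].astype(int)
# brighter than felt and not woody: low saturation
m=np.zeros((400,640),np.uint8);sub=p[205:295,255:325];m[205:295,255:325]=((sub.max(2)-sub.min(2)<38)&(sub.min(2)>112))*255
cs,_=cv2.findContours(m,0,1);c=max(cs,key=cv2.contourArea)[:,0]
r=cv2.minAreaRect((ray("top",c,.085)[:,:2]*1000).astype(np.float32));print(r,np.round(cv2.boxPoints(r)).tolist())
print(np.round(ray("top",[(312.2,277),(271.4,280),(266.6,221),(306.8,217.6)],.086)*1000))
E
```

```text
((480.73236083984375, 86.77780151367188), (126.41769409179688, 118.71444702148438), 0.9206964373588562) [[417.0, 145.0], [418.0, 26.0], [545.0, 28.0], [543.0, 147.0]]
[[422.  46.  86.]
 [415. 115.  86.]
 [515. 127.  86.]
 [522.  58.  86.]]
```

The cover is square, overhanging about 38 mm. Its rear end is at composite (145,149) and its front end at (153,247). Next I'll grip its sides lightly near the overhanging end with the fingertips, so that it can pivot between the pads.

Emit:
step_arm:
  xyz:
    - [0.9,-1,0]
    - [0.9,-1,0]
    - [0.9,-1,0]
    - [0.9,-1,0]
    - [0.9,-1,0]
    - [0.9,-1,0]
    - [0.9,-1,0]
    - [0.9,-1,0]
    - [0.9,-1,0]
    - [0.9,-1,0]
  yaw: [0,0,0,0,0,0,0,0,0,0]
  claw: [-1,-1,-1,-1,-1,-1,-1,-1,-1,-1]

```text
time_s: 6.97
tcp_pos: [0.4301, 0.0861, 0.2171]
eef_rot: [180.0, 0.1, -173.8]
contact_force: [0.5, 0.3, -0.2]
gripper_width: 0.0878
gripper_force: 0.0
```

```bash
python3 - <<'E'
from h import *
s=status.get_state();x,y,z=s["tcp_pos"];c,k=.99396,.10973
print(x*c+y*k,-x*k+y*c,z,s["eef_rot"],s["gripper_width"])
E
```

```text
0.43694296763864543 0.03839057037199713 0.21713827904706043 [ 1.79966878e+02  7.69735173e-02 -1.73794668e+02] 0.08784022704776878
```

Emit:
step_arm:
  xyz:
    - [0,-0.02,0.15]
    - [0,-0.02,0.3]
    - [0,-0.02,0.42]
    - [0,-0.02,0.52]
    - [0,-0.02,0.6]
    - [0,-0.02,0.645]
    - [0,-0.02,0.645]
    - [0,-0.02,0.645]
    - [0,-0.02,0.645]
    - [0,-0.02,0.645]
    - [0,-0.02,0.645]
    - [0,-0.02,0.645]
  yaw: [0,0,0,0,0,0,0,0,0,0,0,0]
  claw: [-1,-1,-1,-1,-1,-1,-1,-0.2,-0.2,-0.2,-0.2,-0.2]
  grip_force: 3

```text
time_s: 7.97
tcp_pos: [0.4306, 0.0829, 0.0884]
eef_rot: [179.9, 0.1, -173.7]
contact_force: [0.6, 0.3, -0.3]
gripper_width: 0.07
gripper_force: 3.0
```

```bash
python3 - <<'E'
from h import *
s=status.get_state();x,y,z=s["tcp_pos"];c,k=.99396,.10973
u,v=x*c+y*k,-x*k+y*c
print(u,v,z,s["gripper_width"],s["gripper_force"],s["contact_force"])
for n in("top","side"):
    p,d=cams.capture(n)
    if n=="top":a=cv2.resize(p[130:330,200:440],None,fx=2,fy=2)
    else:b=cv2.resize(p[130:330,160:400],None,fx=2,fy=2)
cv2.imwrite("pics/a3.png",cv2.resize(np.hstack([a,b]),(800,333)))
E
```

```text
0.43706644864990113 0.035138987587743545 0.08839369985382564 0.07002492176494979 2.993540670722723 [ 0.61565587  0.32265449 -0.34529669]
```

View pics/a3.png

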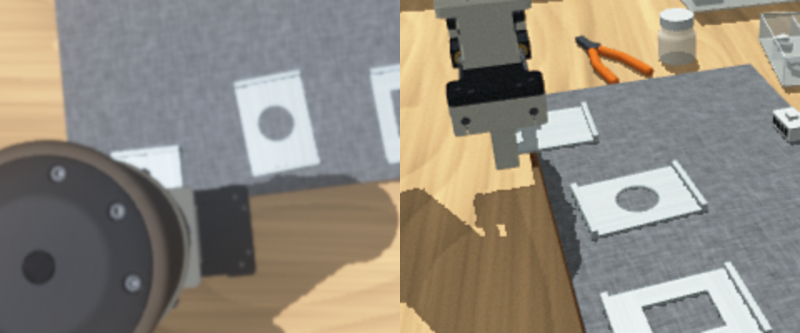

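The grip holds on both sides (70.0 mm, 3 N), with the tips below the plate at side composite (508,160). Now the first part of the arc, to about 60°.

Emit:
step_arm:
  xyz:
    - [-0.005,0,-0.057]
    - [-0.017,0,-0.113]
    - [-0.036,0,-0.168]
    - [-0.062,0,-0.219]
    - [-0.095,0,-0.266]
    - [-0.134,0,-0.309]
    - [-0.178,0,-0.346]
    - [-0.226,0,-0.377]
    - [-0.226,0,-0.377]
  yaw: [0,0,0,0,0,0,0,0,0]
  claw: [-0.2,-0.2,-0.2,-0.2,-0.2,-0.2,-0.2,-0.2,-0.2]

```text
time_s: 8.82
tcp_pos: [0.4765, 0.0878, 0.1641]
eef_rot: [180.0, 0.1, -173.7]
contact_force: [-0.4, 1.2, 0.1]
gripper_width: 0.0701
gripper_force: 3.0
```

```bash
python3 - <<'E'
from h import *
s=status.get_state();x,y,z=s["tcp_pos"];c,k=.99396,.10973
print(x*c+y*k,-x*k+y*c,z,s["gripper_width"],s["gripper_force"],s["contact_force"])
p,d=cams.capture("side")
cv2.imwrite("pics/a4.png",cv2.resize(p[90:290,160:420],None,fx=3,fy=3))
E
```

```text
0.483283839716611 0.03494776324668296 0.16411305543009808 0.07006448816444752 2.9979477636516094 [-0.37686205  1.21779267  0.13510262]
```

View pics/a4.png

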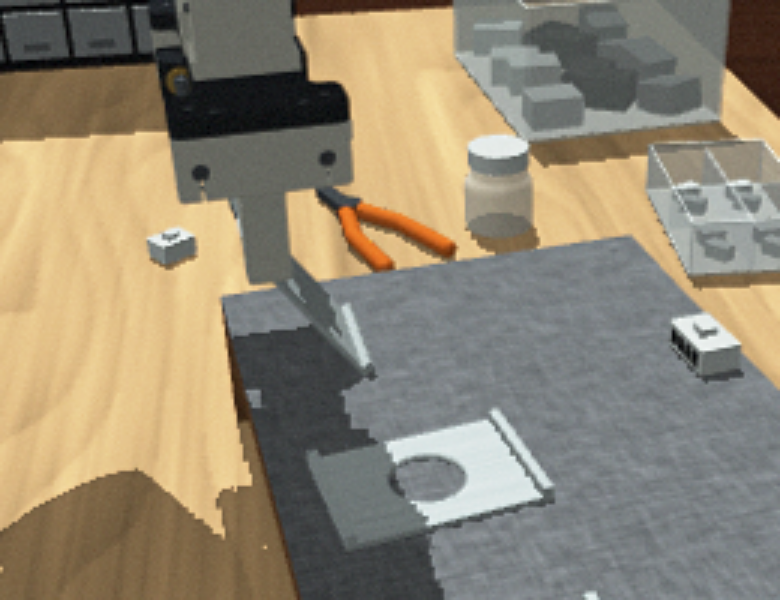

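The plate pivots as planned: it is tilted about 55–60° with its rear end on the felt at about (365,372). Continuing over the top.

Emit:
step_arm:
  xyz:
    - [-0.053,0,-0.023]
    - [-0.108,0,-0.04]
    - [-0.164,0,-0.048]
    - [-0.221,0,-0.05]
    - [-0.279,0,-0.05]
    - [-0.335,0,-0.043]
    - [-0.39,0,-0.03]
    - [-0.443,0,-0.008]
    - [-0.443,0,-0.008]
  yaw: [0,0,0,0,0,0,0,0,0]
  claw: [-0.2,-0.2,-0.2,-0.2,-0.2,-0.2,-0.2,-0.2,-0.2]

```text
time_s: 9.62
tcp_pos: [0.5653, 0.0972, 0.1634]
eef_rot: [-180.0, 0.0, -173.7]
contact_force: [2.3, -1.4, 4.0]
gripper_width: 0.0699
gripper_force: 3.0
```

```bash
python3 - <<'E'
from h import *
s=status.get_state();x,y,z=s["tcp_pos"];c,k=.99396,.10973
print(x*c+y*k,-x*k+y*c,z,s["gripper_width"],s["gripper_force"],s["contact_force"])
p,d=cams.capture("side")
cv2.imwrite("pics/a5.png",cv2.resize(p[90:290,160:420],None,fx=3,fy=3))
E
```

```text
0.5725338828645419 0.03460833790657283 0.16340862147632124 0.06986846584561258 3.004331337288022 [ 2.30581129 -1.44668925  4.03790001]
```

View pics/a5.png

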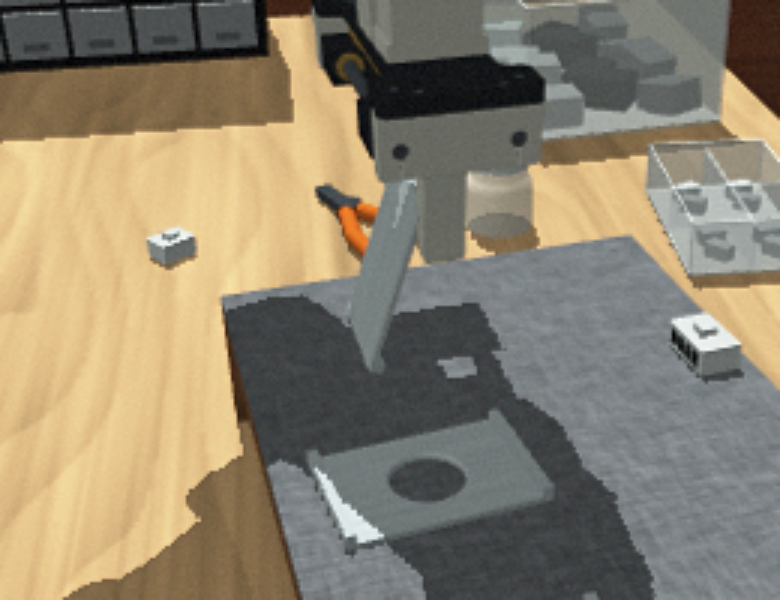

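The plate is past vertical, its top leaning back: top edge at about (405,185), lower end at (375,370). It seems to sit at the front edge of the pads. I'll measure its lean before going on.

```bash
python3 - <<'E'
from h import *
p,d=cams.capture("side");np.savez("side5.npz",p=p,d=d)
cal=cams.calibration("side");K=cal["mtx"];T=cal["camera_from_world"];c,k=.99396,.10973
for q in[(410,195),(405,220),(400,240),(392,280),(384,320),(377,360),(360,318),(372,270),(390,200)]:
    a,b=160+q[0]/3,90+q[1]/3;z=d[int(b),int(a)]
    w=T[:3,:3].T@(np.linalg.inv(K)@[a*z,b*z,z]-T[:3,3])*1000
    print(q,np.round([w[0]*c+w[1]*k,-w[0]*k+w[1]*c,w[2]],1))
E
```

```text
(410, 195) [563.9  18.1 174.5]
(405, 220) [559.9  14.4 162.2]
(400, 240) [556.5  13.6 151.4]
(392, 280) [550.1   8.  131.2]
(384, 320) [ 5.430e+02 -2.000e-01  1.123e+02]
(377, 360) [537.6  -2.5  89.6]
(360, 318) [536.2  38.2  93.8]
(372, 270) [545.7  44.1 120. ]
(390, 200) [558.8  48.  159.5]
```

Emit:
step_arm:
  xyz:
    - [-0.041,0,0.014]
    - [-0.082,0,0.031]
    - [-0.12,0,0.051]
    - [-0.155,0,0.075]
    - [-0.19,0,0.102]
    - [-0.22,0,0.13]
    - [-0.22,0,0.13]
  yaw: [0,0,0,0,0,0,0]
  claw: [-0.2,-0.2,-0.2,-0.2,-0.2,-0.2,-0.2]
  grip_force: 4

```text
time_s: 10.3
tcp_pos: [0.6072, 0.1019, 0.1366]
eef_rot: [-180.0, -0.1, -173.8]
contact_force: [0.7, 0.1, -0.1]
gripper_width: 0.0697
gripper_force: 4.0
```

```bash
python3 - <<'E'
from h import *
s=status.get_state();x,y,z=s["tcp_pos"];c,k=.99396,.10973
print(x*c+y*k,-x*k+y*c,z,s["gripper_width"],s["gripper_force"],s["contact_force"])
p,d=cams.capture("side");np.savez("side6.npz",p=p,d=d)
cv2.imwrite("pics/a6.png",cv2.resize(p[90:290,160:420],None,fx=3,fy=3))
E
```

```text
0.6147028182278593 0.034621591693496545 0.13662390345161 0.06970576449316532 3.995008058845997 [ 0.71345677  0.11908503 -0.14672756]
```

View pics/a6.png

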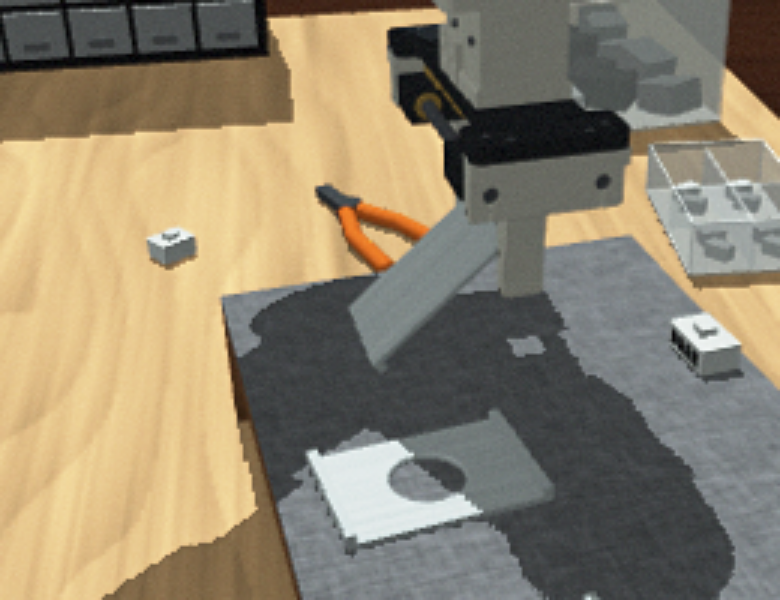

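It is held at about 45° past vertical, smooth side up, with the lower end at (378,367). Lowering the rest of the way, then opening.

Emit:
step_arm:
  xyz:
    - [-0.03,0,0.03]
    - [-0.055,0,0.065]
    - [-0.078,0,0.1]
    - [-0.098,0,0.14]
    - [-0.112,0,0.17]
    - [-0.12,0,0.185]
    - [-0.12,0,0.185]
    - [-0.12,0,0.185]
    - [-0.12,0,0.185]
    - [-0.12,0,0.185]
    - [-0.12,0,0.185]
    - [-0.12,0,0]
  yaw: [0,0,0,0,0,0,0,0,0,0,0,0]
  claw: [-0.2,-0.2,-0.2,-0.2,-0.2,-0.2,-0.2,-1,-1,-1,-1,-1]

```text
time_s: 11.35
tcp_pos: [0.6264, 0.1033, 0.1323]
eef_rot: [-179.9, -0.6, -173.8]
contact_force: [-0.8, 0.5, -1.7]
gripper_width: 0.087
gripper_force: 0.0
```

Emit:
step_arm:
  xyz:
    - [0,0,-0.4]
    - [0,0,-0.6]
    - [-0.2,1,-0.6]
    - [-0.2,1,-0.6]
    - [-0.2,1,-0.6]
    - [-0.2,1,-0.6]
    - [-0.2,1,-0.6]
    - [-0.2,1,-0.6]
    - [-0.2,1,-0.6]
  yaw: [0,0,0,0,0,0,0,0,0]
  claw: [-1,-1,-1,-1,-1,-1,-1,-1,-1]

```text
time_s: 12.1
tcp_pos: [0.6481, 0.3101, 0.2584]
eef_rot: [180.0, 0.0, -173.6]
contact_force: [0.3, -0.5, 1.0]
gripper_width: 0.0876
gripper_force: 0.0
```

```bash
python3 - <<'E'
from h import *
for n in("top","side"):
    p,d=cams.capture(n);np.savez(f"{n}7.npz",p=p,d=d)
    if n=="top":
        a=cv2.resize(p[100:300,200:440],None,fx=2,fy=2)
    else:b=cv2.resize(p[130:330,160:400],None,fx=2,fy=2)
cv2.imwrite("pics/a7.png",cv2.resize(np.hstack([a,b]),(800,333)))
print(status.get_state()["contact_force"])
E
```

```text
[-0.18875858 -0.03396162 -0.0377969 ]
```

View pics/a7.png

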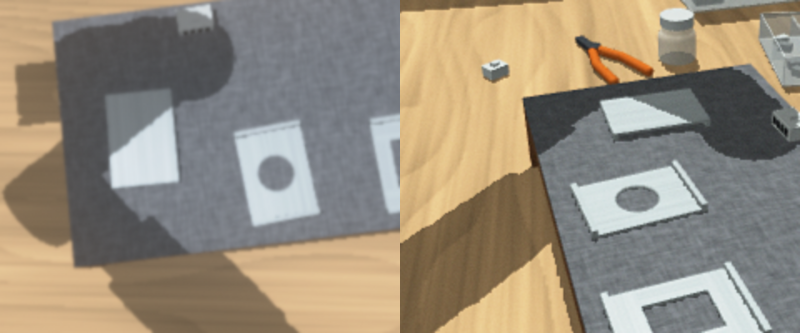

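The cover lies flat on the riser with its smooth side up, at top composite (142,138). The other two covers are where they were, and the gripper is clear. Handing in.

```bash
python3 -c "
from plant import job;print(job.close_job())"
```

```text
the job is handed in; nothing more can be done
None
```

The blank cover was pushed about 4 cm over the front edge, turned over, and now lies flat on the riser smooth side up; the other two covers look unmoved in the final pictures, and I handed the job in at about 12 s.

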